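Unhook the blue specimen carrier and dock it under the retaining bar

TASK

Take the specimen carrier with the blue grip off the sloped rack: raise its lower end well up while its nib is still hooked behind the ledge, then ease the nib off the ledge and draw the carrier out without forcing it against the rack. Lay it level on the white inspection base with its nib in the groove and slide it sideways under the black retaining bar until it is fully home, without ramming it, then let go. Leave the two other carriers hanging and do not disturb the jar, beaker, dish and parts tray.

Things in the scene. Friction and masses are not known exactly. Their poses are not given: they have to be found in the camera images.
- blue: Carrier to dock: white plate 140 (x) x 76 (y) x 6 mm, about 0.2 kg (varies). Origin: centre of the plate's underside; x to its head (upper end on the rack), z out of its top. On the rack it slopes 25 degrees, tail (-x end) low and facing the middle of the bench, lying on the ledge and a lower rest bar. Nothing is behind or under its head: it can be turned tail-up about the ledge.
- blue_grip (a point): On the blue grip fin, carrier x = -30, z = 38 mm. The fin stands on the plate: x = -50 to -10, 12 mm thick (y = -6 to 6), top at z = 50 mm. Grip it across its 12 mm with the fingertips at z = 18 mm or more, to pass over the base's bar.
- blue_tail (a point): Middle of the blue carrier's tail edge (lower end): 70 mm along -x from its origin, on the underside.
- blue_head (a point): Middle of the blue carrier's head edge (upper end): 70 mm along +x from its origin, 3 mm above the underside.
- blue_nib (a point): Middle of the nib's lowest edge, carrier x = 31, z = -9 mm. The nib is a cross rib under the plate, x = 28 to 34, 66 mm wide, 9 mm deep; hung, its tail-side face bears on the ledge's back edge. Turning the tail up by an angle a about that edge pushes the carrier about 9 mm x sin(a) towards its head.
- yellow: Bystander carrier like the blue one but with a yellow grip fin; hangs in another of the three places, 92 mm apart centre to centre.
- green: Bystander carrier like the blue one but with a green grip fin; hangs in another of the three places.
- rack: Fixed sloped rack, 346 mm wide (y), 240 mm high, open in front and behind, grey side frames; origin on the bench under its middle, +x up the slope, roughly to the robot's left (world +y). A hung carrier's origin is at rack x = 0, 95 mm above the bench.
- rack_ledge (a point): Middle of the ledge's upper back edge, about which a carrier turns. The ledge is an aluminium bar across the rack under the plates, carrier x = 16 to 28 mm; the lower rest bar is at x = -52 to -40 mm.
- rack_keeper (a point): Middle of the keeper's lower front edge. The keeper is a black bar over the heads, from carrier x = 52 mm on, 3 mm above the plates' tops: the 9 mm nib cannot be lifted off until the tail is turned up 18 degrees or so; 30 to 36 leaves several mm. Then raise it about 11 mm square to the slope and draw it out towards the tail.
- rack_lamp (a point): Middle of the lower front edge of the white light bar that crosses above the rack, 215 mm above the bench at rack x = 22 mm (bar 28 deep, 25 mm high). Keep the gripper's body on the tail side of it: take the fin with the fingers pointing down and towards the head, about 43 degrees from vertical; the tool comes nearly upright as the tail is turned up.
- base: Fixed white inspection base 200 (x) x 190 (y) x 20 mm; origin on the bench under its centre, z up, +x roughly to the robot's left. Two aluminium pads, tops at z = 32 mm, y = -60 to 90: one x = -78 to 18, one x = 44 to 78; the gap between them is the groove for the nib, 26 mm wide, 12 mm deep, along y.
- base_bar (a point): Middle of the overhang's lower edge, base y = -47, z = 41.5 mm. The black retaining bar runs along x (-75 to 75): upright face at y = -60, overhang from there to y = -47 with its underside 9.5 mm above the pads, bar's top at z = 47.5. It clears a flat plate by 3.5 mm only: a carrier that sags in the grip will catch, so let it lie flat on the pads and take it again.
- base_home (a point): Where the docked carrier's origin belongs: base x = 0 (10 mm play either way), y = -22, z = 32 mm, axes parallel to the base's, its -y edge against the bar's upright face. Set it down about 44 mm to the +y side of this, then slide it to -y.
- jar: Bystander: amber glass jar with white cap, 56 mm wide, 85 mm high; origin at the centre of its underside.
- beaker: Bystander: glass beaker 68 mm wide, 90 mm high; origin at the centre of its underside.
- dish: Bystander: clear shallow dish 90 mm wide, 16 mm high; origin at the centre of its underside.
- parts_tray: Bystander: grey parts tray 90 x 130 x 35 mm; origin at the centre of its underside.
Things that resemble listed ones, but are neither listed nor needed, are in the scene too. What is shaped like the blue but orange or pink is not meant.

How it is judged (in metres and radians):
On the way, in this order (a step that is already met when the one before it is completed fails the run):
1. the blue carrier's lower end is raised by at least 14 degrees while its nib is still behind the ledge (z of blue_tail in the frame of rack above 0.088 m and x of blue_nib in the frame of rack above 0.026 m and z of blue_nib in the frame of rack below 0.108 m), for 0.1 s.
2. the nib is off the ledge and the blue carrier is drawn out of the rack towards its tail (x of blue_head in the frame of rack below 0.03 m), for 0.1 s.
At the end, for the whole second after the job is handed in: The blue carrier lies level (within 2 degrees) on the base's pads with its nib in the groove, its edge under the retaining bar and within 2 mm of the bar's upright face, parallel to it within 3 degrees, released and at rest; the yellow and green carriers still hang where they were (within 15 mm) (y of blue in the frame of base between -0.0245 and -0.02 m and x of blue in the frame of base between -0.014 and 0.014 m and z of blue in the frame of base between 0.029 and 0.0345 m and z of blue_nib in the frame of base below 0.027 m and x of blue_nib in the frame of base above 0 m and angle between the z axis of blue and the z axis of base, either way round below 0.04 rad and angle between the x axis of blue and the x axis of base, either way round below 0.06 rad and linear speed of blue below 0.02 m/s and distance of each of yellow, green from where it was at the start of the episode below 0.015 m); the robot touches nothing.
It fails at once if the blue carrier is forced against the rack (over 40 N) (contact force between blue and rack above 40 N).
It fails at once if the blue carrier is rammed against the base (over 50 N) (contact force between blue and base above 50 N).
It fails at once if another carrier is moved by over 15 mm (distance of any of yellow, green from where it was at the start of the episode above 0.015 m).
It fails at once if a bystander on the bench is moved by over 30 mm (distance of any of jar, beaker, dish, parts_tray from where it was at the start of the episode above 0.03 m).
It also fails if it takes over 51 s, if anything falls off the work surface, if the arm or the gripper's body presses on something with over 40 N, if the wrist force passes 120 N, or if a joint passes its speed limit or range.

ROBOT

A 7-joint arm with a two-finger parallel gripper is mounted at the origin on the work surface. World frame = base frame: x ahead of the robot, y to its left, z up, the work surface at z = 0. Lengths are in m, angles in degrees, forces in N, time in s.
With the tool pointing down it reaches from about 0.35 to 0.775 m from the base axis. Payload 3.1 kg.
Tool frame: the origin (TCP) lies on the centre line of the jaws, within the pads' length; the fingertips stand 17 mm ahead of it and the grasp point (between the pads) lies 2 mm behind it (robot.tip_reach is the distance from the TCP to the fingertips, in m); z points along the fingers, y is the line along which they close (so a half turn about z gives the same grasp; the last joint's range is limited). The gripper opens to 85 mm and grips with 20 to 120 N. Pads are 22 mm wide; open, the fingers measure 114 mm over their backs; the gripper's body (76 mm by 85 mm) begins 54 mm behind the grasp point. The pads swing forward as they close: fully open they stand 13 mm farther back than shut.
Start: joints at [-69.196, 17.813, 0.802, 86.603, -0.252, 75.585, -1.558], TCP at [0.217, 0.506, 0.248] pointing down, gripper open.
Joint ranges: [-154.91, 154.91], [-16.99, 109.72], [-72.82, 74.43], [7.12, 147.25], [-82.49, 262.49], [11.32, 116.49], [-174.64, 174.64]. Speed limits (degrees/s): [159.86, 159.86, 180, 180, 180, 180, 180].

INTERFACE

Orientations are given as [roll, pitch, yaw] about the fixed x, y, z axes, in that order (R = Rz(yaw) Ry(pitch) Rx(roll)).
In Python, from station import robot, fingers, vision, workorder, recognise gives the robot as it stands. Calls block until the motion is done:
- robot.move_to(position, orientation): joint-space move of the TCP to a pose.
- robot.line_to(position, orientation=None, velocity=0.15, f_stop=None): straight line of the TCP; orientation=None keeps the orientation; velocity is the mean speed in m/s. With f_stop (N) it stops when the force on the tool has changed by that much, and returns True; else False.
- robot.move_j(angles): joint-space move.
- fingers.gripper_to(opening, force=None): opening from 0.0 (shut) to 1.0 (fully open); force is the grip in N (None keeps the last); returns when the fingers have stopped.
- robot.pause(seconds).
- robot.inverse_kinematics(position, orientation): joint angles nearest the present ones, or None.
- vision.grab_frame(name): name is "side" or "top" or "wrist"; returns the picture (420x560x3 uint8, red, green, blue); there is no depth.
- vision.calibration(name): a dict with "mtx" (3x3 intrinsics, pixels), "k1" (the pictures are not rectified: a ray, as slopes to the right and down, at radius r is drawn at 1 + k1 r^2 times it, then the intrinsics apply), "extrinsics" (4x4, takes a point from world to camera coordinates); the wrist camera has in their place "T_tool_cam" (4x4, takes a point from camera to tool coordinates, whose origin is the TCP and whose axes are the flange's). Camera axes: x right, y up, looking along -z (the intrinsics and any distortion apply to the point x, -y, -z); pixel columns grow to the right and rows downward; lengths in m; the calibration is good to about 2 mm. A picture is of the moment at which its call begins: read the wrist's pose just before it. calibration takes no time and is no camera call.
A pose or a line that the arm cannot do raises robot.PlanningError and nothing moves.
- workorder.close_job(): hands the job in; it is judged then, once.
Trained networks look in the newest picture that a camera, given by its name, has taken for a name from the list of things; names that differ only in an ending like _2 or _b are one class to them, and where a whole thing is asked for, a point or a joint stands for the part that bears it (a point fixed in the world has none). Each returns a list of dicts, best first, with "p" (0 to 1); they miss things now and then, are a little off and sometimes report something else, mostly with a low value. They report only what shows in the picture. A call takes as long as a camera call. They do not tell look-alikes from the thing itself.
- recognise(label, camera): "rect" ([centre column, centre row, width, height] in pixels, round what is visible of it).
Readings, each from a call of its own:
- robot.current_time_s(): time.
- robot.current_joint_positions(): joint angles.
- robot.current_dq(): joint speeds.
- robot.current_joint_torque(): joint torques, N m.
- robot.current_tool_pos(): TCP position.
- robot.current_eef_rot(): TCP orientation.
- robot.current_contact_force(): force on the tool from outside, world axes, zero at the start.
- robot.current_torque(): the same for the moment, N m.
- robot.current_finger_gap(): opening from 0.0 (shut) to 1.0 (fully open).
- robot.current_gripper_force(): force on a finger pad.
Only numpy, scipy, OpenCV 4.12 (cv2) and the standard library are available. Lean on these libraries where they do the work, as an engineer would, in place of code of your own. Each camera call takes 0.05 s, during which the arm holds its last target. There are 200 camera calls.

## Working session

There is one attempt and no reset: what is moved stays moved. The work goes in short steps, each a Python script; the robot and the scene stay as the last script left them, time stands still between calls to the robot, and variables do not carry over. Pictures are saved under pics/ and viewed, at most 13 in all, crops included, and the job is handed in when it is done.

```bash
ls; mkdir -p pics
python3 - <<'E'
from station import robot, fingers, vision, workorder, recognise
import cv2, numpy as np
for c in ("side","top"):
    im=vision.grab_frame(c); cv2.imwrite(f"pics/{c}0.png",im[:,:,::-1])
    print(c,{k:np.round(v,4).tolist() for k,v in vision.calibration(c).items()})
    for l in ("blue","blue_grip","blue_tail","blue_head","rack","rack_ledge","rack_lamp","rack_keeper","base","base_bar","base_home","yellow_grip" if 0 else "yellow","green"):
        try: print(l,[(np.round(d["rect"],1).tolist(),round(d["p"],2)) for d in recognise(l,c)[:3]])
        except Exception as e: print(l,e)
print({k:np.round(v,4).tolist() for k,v in vision.calibration("wrist").items()})
print(robot.current_time_s(),robot.current_eef_rot(),robot.tip_reach)
E
```

```text
pics
side {'mtx': [[468.4184, 0.0, 288.8957], [0.0, 468.4184, 208.6552], [0.0, 0.0, 1.0]], 'k1': 0.053, 'extrinsics': [[-0.784, -0.6204, -0.0185, 0.4758], [0.4506, -0.5894, 0.6705, -0.3126], [-0.4269, 0.5173, 0.7417, -1.5693], [0.0, 0.0, 0.0, 1.0]]}
blue [([170.6, 339.6, 36.4, 36.4], 0.91), ([224.8, 297.1, 44.7, 23.9], 0.81), ([261.1, 240.2, 11.0, 4.2], 0.7)]
blue_grip [([267.2, 234.0, 22.1, 17.0], 0.65), ([225.5, 293.9, 43.6, 24.0], 0.62), ([394.2, 218.3, 30.8, 21.2], 0.62)]
blue_tail [([224.8, 294.9, 38.8, 22.4], 0.9), ([393.9, 219.3, 28.2, 19.6], 0.65), ([171.0, 340.1, 41.0, 38.8], 0.62)]
blue_head [([227.6, 296.0, 40.5, 27.7], 0.97), ([169.1, 337.4, 38.5, 37.7], 0.62), ([264.8, 232.7, 19.4, 14.8], 0.56)]
rack [([259.4, 242.6, 101.4, 97.3], 0.66), ([265.9, 234.1, 30.5, 23.2], 0.57)]
rack_ledge [([255.0, 243.6, 93.6, 96.1], 0.86)]
rack_lamp [([258.5, 242.3, 96.3, 90.4], 0.94)]
rack_keeper [([258.8, 243.2, 103.2, 97.5], 0.79), ([337.2, 189.0, 57.6, 46.0], 0.26)]
base [([336.9, 187.8, 57.0, 42.5], 0.8), ([289.2, 350.6, 36.4, 35.6], 0.68)]
base_bar [([336.9, 190.0, 61.1, 34.0], 0.77)]
[... 887 characters left out ...]
.74), ([238.4, 207.2, 57.2, 115.0], 0.6)]
rack_ledge [([237.8, 206.6, 55.5, 113.2], 0.95)]
rack_lamp [([237.8, 209.8, 59.5, 115.3], 0.59)]
rack_keeper [([237.1, 207.9, 52.9, 117.6], 0.9)]
base [([363.6, 227.3, 58.6, 57.3], 0.58)]
base_bar [([363.9, 228.2, 61.9, 66.6], 0.59)]
base_home [([366.6, 229.8, 60.7, 56.7], 0.62)]
yellow [([253.6, 187.3, 26.1, 32.0], 0.67)]
green [([245.2, 238.1, 34.7, 28.9], 0.71)]
{'mtx': [[347.4661, 0.0, 276.3711], [0.0, 347.4661, 213.1003], [0.0, 0.0, 1.0]], 'k1': -0.0671, 'T_tool_cam': [[0.0016, 0.9552, 0.296, 0.0762], [1.0, -0.0016, -0.0003, 0.0003], [0.0002, 0.296, -0.9552, -0.125], [0.0, 0.0, 0.0, 1.0]]}
1.4 [1.79999821e+02 5.72603203e-04 1.56810756e+02] 0.017
```

Run:
```python
import cv2
a=cv2.imread("pics/side0.png")[120:320,180:420];cv2.imwrite("pics/side0c.png",cv2.resize(a,None,fx=3,fy=3,interpolation=2))
a=cv2.imread("pics/top0.png")[140:300,190:420];cv2.imwrite("pics/top0c.png",cv2.resize(a,None,fx=3.4,fy=3.4,interpolation=2))
```

```text
(no output)
```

View pics/side0c.png

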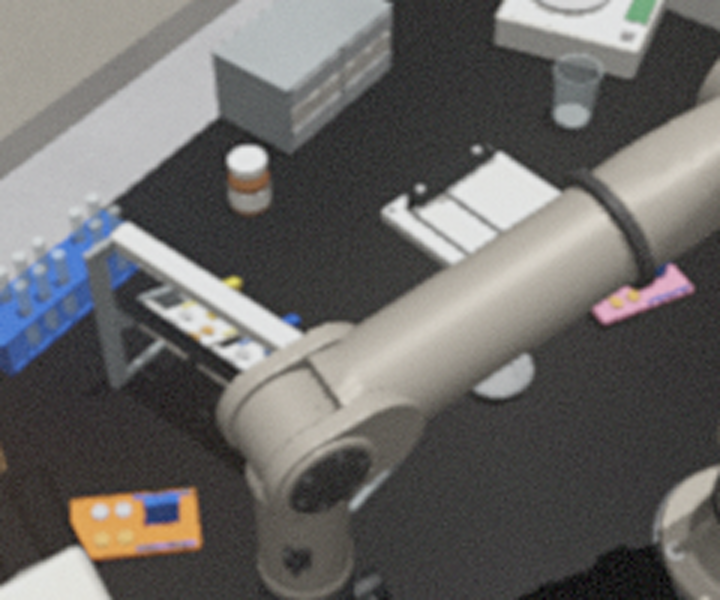

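View pics/top0c.png

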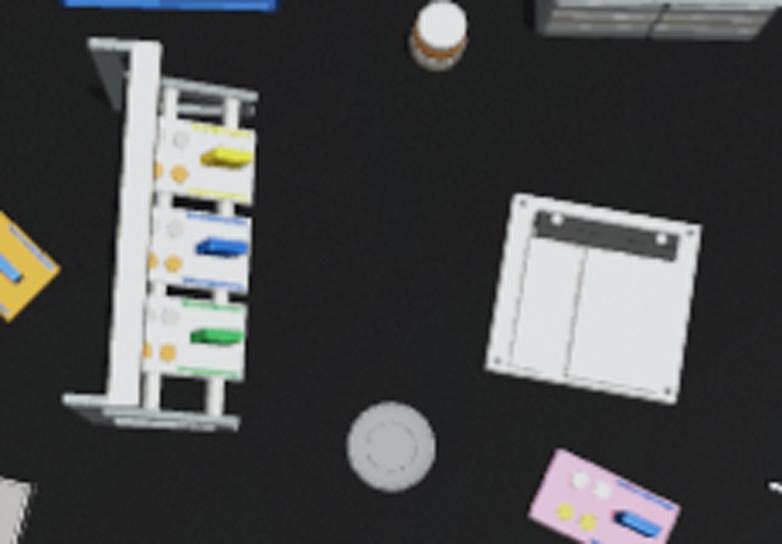

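View pics/top0.png

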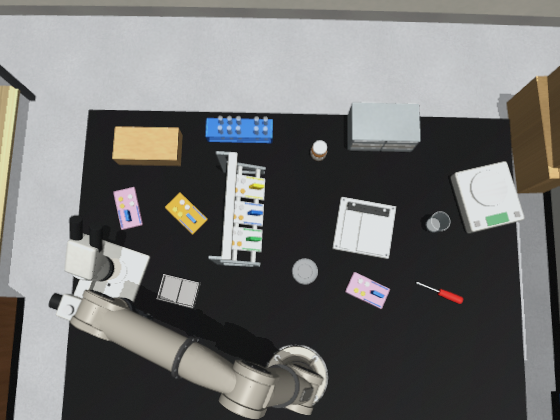

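The blue carrier hangs in the middle place, with its fin at top-view pixel ~(254,213). The yellow one is beyond it and the green one nearer the robot. The base is centred at ~(364,227), with its bar on the far side. Next I fit the rack and base poses from these corners.

```bash
cat > h.py <<'E'
import numpy as np, cv2
from scipy.optimize import least_squares
from scipy.spatial.transform import Rotation as R
from station import robot, fingers, vision, workorder, recognise
def project(name,P,tool=None):
    c=vision.calibration(name)
    P=np.atleast_2d(P)
    if name=="wrist":
        T=np.eye(4);T[:3,3]=tool[0];T[:3,:3]=R.from_euler("xyz",tool[1],degrees=True).as_matrix()
        E=np.linalg.inv(T@np.array(c["T_tool_cam"]))
    else: E=np.array(c["extrinsics"])
    q=P@E[:3,:3].T+E[:3,3]; s=np.c_[q[:,0],-q[:,1]]/-q[:,2:]
    s=s*(1+c["k1"]*(s**2).sum(1,keepdims=True)); m=np.array(c["mtx"])
    return s*[m[0,0],m[1,1]]+m[:2,2]
def planar(p,L):  # p=(x,y,yaw deg); local->world
    a=np.radians(p[2]); L=np.atleast_2d(L)
    return L@np.array([[np.cos(a),-np.sin(a),0],[np.sin(a),np.cos(a),0],[0,0,1]]).T+[p[0],p[1],0]
def fit(p0,L,px,name,tool=None):
    r=least_squares(lambda p:(project(name,planar(p,L),tool)-px).ravel(),p0,x_scale=[.01,.01,1],loss="soft_l1")
    return r.x,r.fun.reshape(-1,2)
def slope(x,y,z,pitch=25.):  # hung carrier coords -> rack coords
    a=np.radians(pitch); return [x*np.cos(a)-z*np.sin(a),y,.095+x*np.sin(a)+z*np.cos(a)]
def tool_rpy(yaw,tilt):
    # tool z = down, tilted 'tilt' deg towards head (local +x); tool x towards tail; returns rpy
    t=np.radians(tilt); z=np.array([np.sin(t),0,-np.cos(t)]); x=np.array([-np.cos(t),0,-np.sin(t)])
    M=np.c_[x,np.cross(z,x),z]
    return (R.from_euler("z",yaw,degrees=True)*R.from_matrix(M)).as_euler("xyz",degrees=True)
E
python3 - <<'E'
from h import *
f=lambda q:np.array(q)/3.4+[190,140]
L=[];px=[]
for y,a,b in ((-.092,(255,125),(253,201)),(0,(250,213),(247,291)),(.092,(246,303),(243,381))): 
    # yellow is world +x = rack -y
    L+=[slope(-.07,y-.038,.006),slope(-.07,y+.038,.006)];px+=[f(a),f(b)]
L+=[slope(-.05,0,.05)];px+=[f((247,247))]
p,r=fit([.55,.1,90],np.array(L),np.array(px),"top");print("rack",np.round(p,4),np.round(r,1).tolist())
Lb=np.array([[.1,-.095,.02],[-.1,-.095,.02],[-.1,.095,.02],[.1,.095,.02]])
b,r=fit([.5,-.15,90],Lb,f([(515,194),(702,226),(676,403),(486,370)]),"top");print("base",np.round(b,4),np.round(r,1).tolist())
# view pose for wrist
for d,t in ((.10,30),(.10,43),(.14,43)):
    o=tool_rpy(p[2],t); g=planar(p,slope(-.03,0,.039))[0]; z=R.from_euler("xyz",o,degrees=True).apply([0,0,1])
    print(d,t,g,np.round(o,1),robot.inverse_kinematics((g-d*z).tolist(),o.tolist()))
E
```

```text
rack [ 0.5546  0.1918 88.6978] [[-0.0, 1.2], [-0.5, -0.1], [0.2, 0.9], [0.0, -0.6], [0.1, 0.4], [-0.1, -0.6], [0.3, -0.9]]
base [ 0.5215 -0.2372 81.0094] [[-0.0, -0.1], [-0.3, 0.2], [0.1, 0.1], [0.2, -0.2]]
0.1 30 [0.55355993 0.1481712  0.11766746] [-180.    30.   -91.3] [ -37.10637402   34.56318608   64.52029482   95.50080625  -57.47486061
   88.89241852 -142.38336478]
0.1 43 [0.55355993 0.1481712  0.11766746] [-180.    43.   -91.3] [ -27.2314854    41.9080767    64.43702022   96.99362145  -69.03776471
  100.58258122 -130.33817989]
0.14 43 [0.55355993 0.1481712  0.11766746] [-180.    43.   -91.3] [ -24.17250407   40.10945914   64.45149309   93.95432909  -66.56473689
  103.2604868  -131.43230839]
```

Run:
```python
from h import *
p=np.array([.5546,.1918,88.698])
robot.move_to([.3,.42,.42],[180,0,180+0]) if 0 else None
q=robot.current_tool_pos(); 
robot.line_to([.25,.45,.42],velocity=.3)
o=tool_rpy(p[2],40); g=planar(p,slope(-.03,0,.039))[0]
robot.move_to([.52,.02,.38],o.tolist()); print(np.round(robot.current_joint_positions(),1))
o=tool_rpy(p[2],43);z=R.from_euler("xyz",o,degrees=True).apply([0,0,1])
robot.move_to((g-.11*z).tolist(),o.tolist()); print(np.round(robot.current_joint_positions(),1),robot.current_time_s())
robot.pause(.2)
tool=(robot.current_tool_pos(),robot.current_eef_rot()); print(tool)
im=vision.grab_frame("wrist"); 
pts=[slope(x,y,z) for x,y,z in ((-.05,-.006,.05),(-.05,.006,.05),(-.01,-.006,.05),(-.01,.006,.05),(-.07,-.038,.006),(-.07,.038,.006),(.016,-.038,0),(.016,.038,0))]
pr=project("wrist",planar(p,pts),tool);print(np.round(pr).tolist())
im=im[:,:,::-1].copy();cv2.imwrite("pics/w1.png",im)
for u in pr: cv2.circle(im,tuple(int(v) for v in np.round(u)),2,(0,0,255),-1)
cv2.imwrite("pics/w1m.png",cv2.resize(im,(800,600)))
```

```text
[ -23.2   26.4   64.4   82.1  -55.8  110.8 -145.8]
[ -23.1   37.5   57.3   96.   -64.8   96.7 -132.8] 5.1833
(array([0.55291856, 0.07205529, 0.20020813]), array([-179.66527389,   42.95712007,  -91.11429806]))
[[268.0, 200.0], [287.0, 200.0], [269.0, 247.0], [285.0, 247.0], [226.0, 144.0], [330.0, 145.0], [234.0, 232.0], [320.0, 232.0]]
```

View pics/w1m.png

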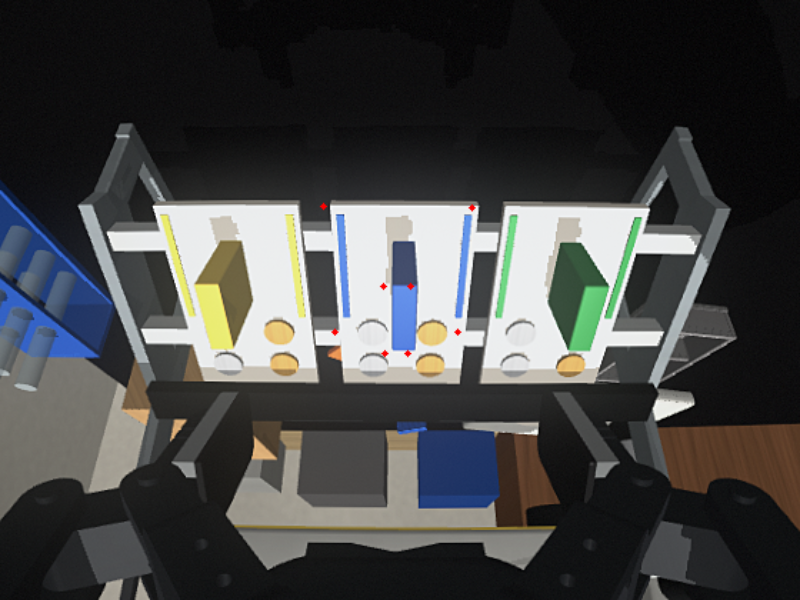

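The blue fin top spans (392..416, 287) to (404,350) in the enlarged view, about 7 px to the right of the prediction (~3.5 mm). I refit with these points.

Run:
```python
from h import *
tool=([0.55291856, 0.07205529, 0.20020813],[-179.66527389,42.95712007,-91.11429806])
L=[slope(x,y,z) for x,y,z in ((-.05,-.006,.05),(-.05,.006,.05),(-.01,-.006,.05),(-.01,.006,.05),(-.07,-.038,.006),(-.07,.038,.006),(-.07,-.13,.006),(-.07,-.054,.006),(-.07,.054,.006),(-.07,.13,.006))]
px=np.array([(392,287),(416,287),(392,350),(415,350),(332,206),(478,207),(155,206),(301,206),(504,207),(649,208)])/(800/560)
p,r=fit([.5546,.1918,88.698],np.array(L),px,"wrist",tool);print(np.round(p,4),np.round(r,1).tolist())
```

```text
[ 0.5509  0.192  88.6182] [[-0.3, -0.5], [1.1, -0.5], [-0.3, 1.7], [0.2, 1.8], [-1.7, 0.1], [0.2, -0.1], [-1.1, 0.6], [-1.8, 0.1], [3.7, 0.2], [3.2, 1.0]]
```

Run:
```python
from h import *
p=[.5509,.192,88.62]
o=tool_rpy(p[2],43);z=R.from_euler("xyz",o,degrees=True).apply([0,0,1]);g=planar(p,slope(-.03,0,.039))[0]
fingers.gripper_to(.6)
robot.line_to((g-.06*z).tolist(),o.tolist(),velocity=.12)
print(robot.line_to(g.tolist(),o.tolist(),velocity=.06,f_stop=8))
f0=robot.current_contact_force()
fingers.gripper_to(0.0,60); robot.pause(.2)
print(g,robot.current_tool_pos(),robot.current_eef_rot(),f0,robot.current_contact_force(),robot.current_finger_gap(),robot.current_gripper_force(),robot.current_time_s())
im=vision.grab_frame("wrist");cv2.imwrite("pics/w2.png",cv2.resize(im[:,:,::-1],(800,600)))
```

```text
False
[0.54984825 0.14834132 0.11766746] [0.5502887  0.1478991  0.11794633] [-179.92356312   42.98050001  -91.37061496] [ 0.14897259 -0.66605567  0.11808494] [ 0.05884691 -1.53062948  1.90857281] 0.12828115326628953 59.16109621524811 8.2167
```

View pics/w2.png

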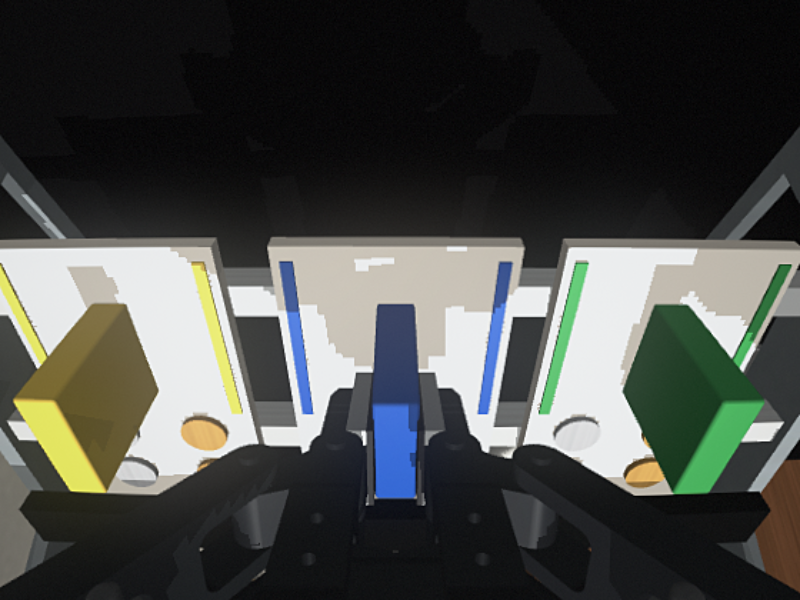

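The fingers hold the blue fin, whose top spans (377..416, 404) to (376..416, 498). The neighbours are clear. I refine the carrier pose from this view, then turn the tail up.

```bash
cat >> h.py <<'E'
A=np.radians
def carrier_at(a,head=0.,lift=0.):
    "corner C (rack x,z) and pitch for a turn a; head/lift = extra along / square to slope"
    s=A(25); u=np.array([np.cos(s),np.sin(s)]); n=np.array([-np.sin(s),np.cos(s)])
    C=np.array([.028*np.cos(s),.095+.028*np.sin(s)])+u*(.009*np.sin(A(a))+head)+n*lift
    return C,25.-a
def tcp(p,G,C,pitch,y=0.):
    "G=(x,z,tiltrel) TCP in carrier frame; C=carrier (28,0) point; world pose"
    t=A(pitch); x,z=G[0]-.028,G[1]
    L=[C[0]+x*np.cos(t)-z*np.sin(t),y,C[1]+x*np.sin(t)+z*np.cos(t)]
    return planar(p,L)[0].tolist(),tool_rpy(p[2],pitch+G[2]).tolist()
E
python3 - <<'E'
from h import *
import json
p=np.array([.5509,.192,88.62])
tool=(robot.current_tool_pos(),robot.current_eef_rot())
L=np.array([slope(x,y,z) for x,y,z in ((-.05,-.006,.05),(-.05,.006,.05),(-.01,.006,.05),(-.01,-.006,.05),(-.07,-.038,.006),(-.07,.038,.006))])
px=np.array([(377,404),(416,404),(417,498),(376,498),(269,248),(523,248)])/(800/560)
q,r=fit(p,L,px,"wrist",tool);print(np.round(q,4),np.round(r,1).tolist())
# TCP in carrier frame for p (a) and for q (b)
for P in (p,q):
    c,s=np.cos(A(P[2])),np.sin(A(P[2])); d=np.array(tool[0])-[P[0],P[1],.095]
    rx=c*d[0]+s*d[1]; ry=-s*d[0]+c*d[1]; t=A(25)
    G=[rx*np.cos(t)+d[2]*np.sin(t),-rx*np.sin(t)+d[2]*np.cos(t)];print(G,ry)
E
```

```text
[ 0.5501  0.1911 88.793 ] [[-3.6, 1.7], [3.5, 1.7], [-0.1, 2.0], [-0.0, 2.0], [-1.2, -0.4], [1.7, -0.5]]
[np.float64(-0.030264126303088765), np.float64(0.039435527211016466)] -0.0004542469305635295
[np.float64(-0.02947574209483589), np.float64(0.039067897617139684)] -0.001057945181389962
```

Run:
```python
from h import *
import json
p=[.5505,.1915,88.62]; G=(-.030,.039,18.)
pos,_=tcp(p,G,*carrier_at(0)); d=np.array(robot.current_tool_pos())-pos
print("adj",d); p=[p[0]+d[0],p[1]+d[1],p[2]]; dz=d[2]; json.dump([p,G,dz],open("s.json","w"))
f0=np.array(robot.current_contact_force())
for a,h,l in ((1.5,.0008,.0005),(7,.0015,.001),(14,.0018,.001),(21,.0018,.001),(28,.0018,.001),(34,.0018,.001)):
    pos,o=tcp(p,G,*carrier_at(a,h,l)); pos[2]+=dz
    hit=robot.line_to(pos,o,velocity=.02 if a<2 else .035,f_stop=20)
    f=np.array(robot.current_contact_force())-f0
    print(a,hit,np.round(f,1),np.round((np.array(robot.current_tool_pos())-pos)*1e3,1),round(robot.current_time_s(),2))
    if hit: break
robot.pause(.15)
im=vision.grab_frame("wrist");cv2.imwrite("pics/w3.png",cv2.resize(im[:,:,::-1],(800,600)))
print(np.round(robot.current_joint_positions(),1))
```

```text
adj [8.43917347e-04 6.57416115e-05 2.83097104e-04]
1.5 False [-1.4  0.9 -2.9] [-0.5  0.8 -0.2] 8.57
7 False [-1.8  1.7 -4.8] [-0.7  0.3 -0.6] 8.95
14 False [-1.6  1.4 -5.6] [-0.6 -0.6 -0.8] 9.38
21 False [-1.   0.8 -4.8] [-0.5 -1.1 -0.8] 9.79
28 False [-1.5  0.8 -5.1] [-0.4 -1.3 -0.7] 10.21
34 False [-0.6  1.2 -4.3] [-0.3 -1.5 -0.5] 10.59
[ -58.4   39.2   70.2   94.6  -47.1   76.9 -160.4]
```

View pics/w3.png

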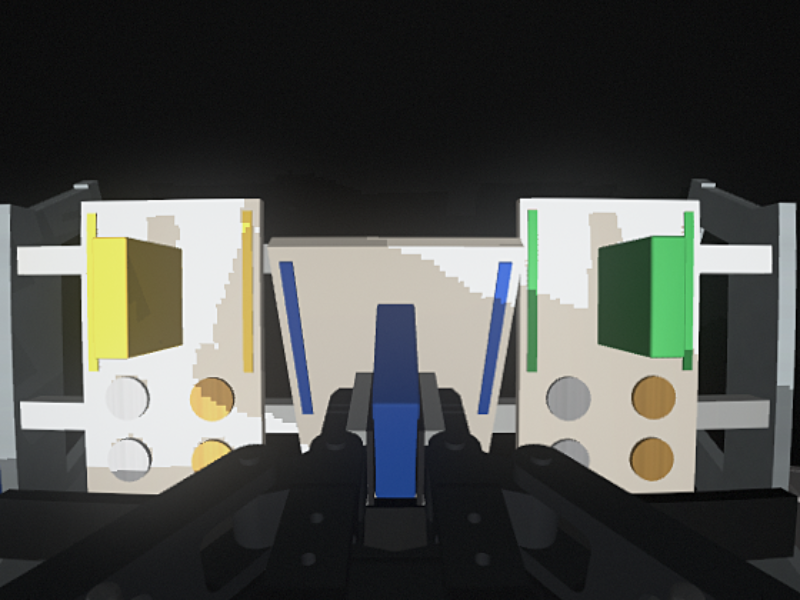

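The blue tail is well up, its grip is unchanged (fin at the same pixels), the neighbours are undisturbed and forces stay below 6 N. Next I lift it off the ledge and draw it out.

Run:
```python
from h import *
import json
p,G,dz=json.load(open("s.json"))
f0=np.array(robot.current_contact_force())
def go(C,pitch,v,fs=15):
    pos,o=tcp(p,G,C,pitch); pos[2]+=dz
    hit=robot.line_to(pos,o,velocity=v,f_stop=fs)
    print(hit,np.round(np.array(robot.current_contact_force())-f0,1),np.round((np.array(robot.current_tool_pos())-pos)*1e3,1),round(robot.current_time_s(),2),np.round(robot.current_joint_positions(),0)[[2,6]])
    return hit
C,pt=carrier_at(34,.0025,.0125)
ok=not go(C,pt,.025)
if ok:
    t=A(pt); u=np.array([np.cos(t),np.sin(t)])
    for s,v in ((.02,.04),(.06,.08),(.16,.12)):
        if go(C-u*s,pt,v): break
```

```text
False [-0.5 -0.8  0.9] [ 0.  -0.1  0.1] 11.4 [  70. -161.]
False [-1.2 -0.   1. ] [ 0.  -0.1  0. ] 12.05 [  71. -159.]
False [-0.9  0.3  1. ] [0.1 0.1 0.1] 12.7 [  71. -156.]
False [-1.   0.6  0.2] [ 0.   1.3 -0.3] 13.68 [  71. -147.]
```

Run:
```python
from h import *
b=[.5215,-.2372,81.01]
o=tool_rpy(b[2],18).tolist()
h=planar(b,[-.03,.030,.145])[0].tolist()
q=robot.current_tool_pos(); print(q)
robot.move_to(h,o); robot.pause(.2)
print(np.round(robot.current_joint_positions(),1),robot.current_time_s(),robot.current_finger_gap())
tool=(robot.current_tool_pos(),robot.current_eef_rot());print(tool)
im=vision.grab_frame("wrist")[:,:,::-1].copy()
L=[(.075,-.047,.0475),(-.075,-.047,.0475),(-.075,-.06,.0475),(.018,.09,.032),(.044,.09,.032),(-.078,.09,.032),(.078,.09,.032),(-.1,.095,.02),(-.1,-.095,.02),(.1,-.095,.02),(.1,.095,.02)]
pr=project("wrist",planar(b,L),tool)
for u in pr: cv2.circle(im,tuple(int(v) for v in np.round(u)),2,(0,0,255),-1)
cv2.imwrite("pics/w4.png",cv2.resize(im,(800,600))); print(np.round(pr*800/560).tolist())
```

```text
[0.54699907 0.01062634 0.19396269]
[  -2.1   41.    61.6   90.2  -47.2   86.9 -121.1] 14.975 0.13232573002828424
(array([ 0.48858173, -0.2600277 ,  0.14509445]), array([-179.96613838,   18.04129204,  -98.7267441 ]))
[[259.0, 414.0], [203.0, 153.0], [171.0, 153.0], [509.0, 318.0], [502.0, 356.0], [540.0, 135.0], [495.0, 399.0], [553.0, 74.0], [102.0, 76.0], [201.0, 407.0], [495.0, 409.0]]
```

View pics/w4.png

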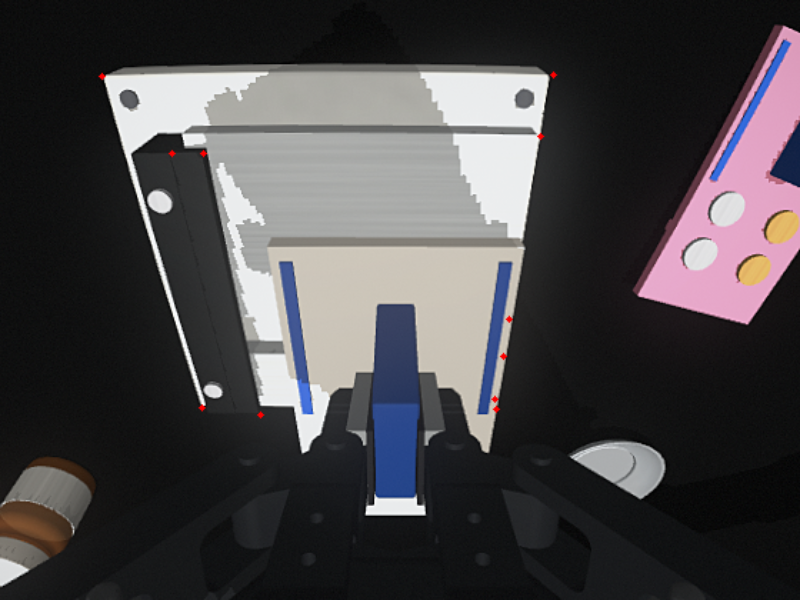

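The predicted corners of the base and bar sit within ~2 px of those in the picture, and the carrier hangs square over the +y side of the bar. I lower it, release, retake and slide.

Run:
```python
from h import *
b=[.5215,-.2372,81.01]; o=tool_rpy(b[2],18).tolist()
P=lambda y,z:planar(b,[-.03,y,z])[0].tolist()
robot.line_to(P(.024,.080),o,velocity=.08); robot.pause(.15)
f0=np.array(robot.current_contact_force())
hit=robot.line_to(P(.024,.067),o,velocity=.015,f_stop=6)
q=robot.current_tool_pos();print(hit,q,np.array(robot.current_contact_force())-f0,robot.current_time_s())
robot.line_to([q[0],q[1],max(q[2],.069)+.0003],o,velocity=.02)
fingers.gripper_to(.3); robot.pause(.3)
im=vision.grab_frame("wrist")[:,:,::-1].copy()
print(robot.current_finger_gap(),robot.current_time_s())
im2=vision.grab_frame("side")[:,:,::-1]
cv2.imwrite("pics/w5.png",cv2.resize(im,(800,600)))
```

```text
True [ 0.49309048 -0.26300657  0.0709671 ] [-0.82770569 -0.60910673  7.68731487] 16.7583
0.29852310905196244 17.65
```

View pics/w5.png

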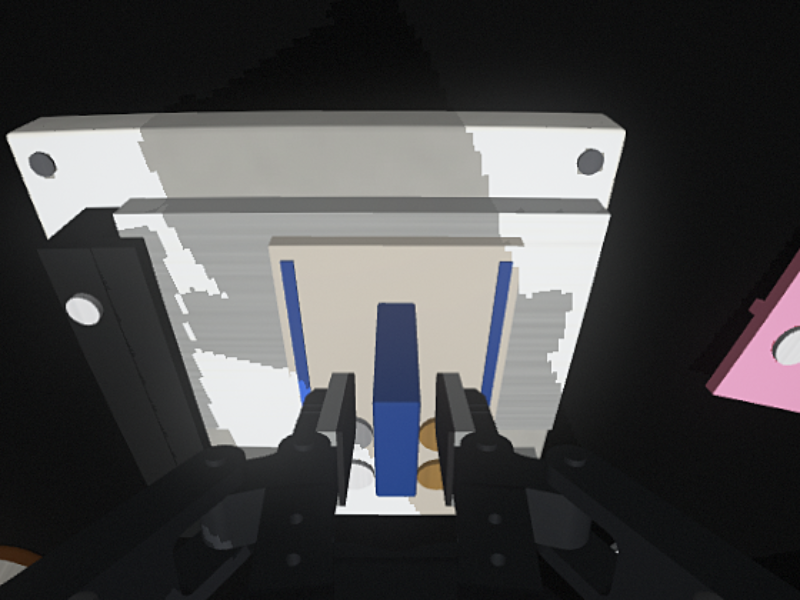

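The carrier lies flat on the pads at the nominal height, parallel and clear of the bar. I retake it and slide it home.

Run:
```python
from h import *
b=np.array([.5215,-.2372,81.01]); o=tool_rpy(b[2],18).tolist()
z=robot.current_tool_pos()[2]
P=lambda y,z=z:planar(b,[-.03,y,z])[0].tolist()
def by():
    d=np.array(robot.current_tool_pos())-[b[0],b[1],0]; a=A(b[2]); return -np.sin(a)*d[0]+np.cos(a)*d[1]
fingers.gripper_to(0.,40); robot.pause(.1)
f0=np.array(robot.current_contact_force())
say=lambda h:print(h,round(by()*1e3,1),np.round(np.array(robot.current_contact_force())-f0,1),round(robot.current_time_s(),2))
h=robot.line_to(P(-.012),o,velocity=.04,f_stop=12); say(h)
if not h:
    h=robot.line_to(P(-.030),o,velocity=.015,f_stop=10); say(h)
robot.pause(.2); say(h)
im=vision.grab_frame("wrist")[:,:,::-1]; cv2.imwrite("pics/w6.png",cv2.resize(im,(800,600)))
```

```text
False -12.4 [-1.1  1.5  3.3] 19.11
True -23.8 [0.5 0.6 2.8] 19.99
True -23.7 [1.9 0.8 2.4] 20.19
```

View pics/w6.png

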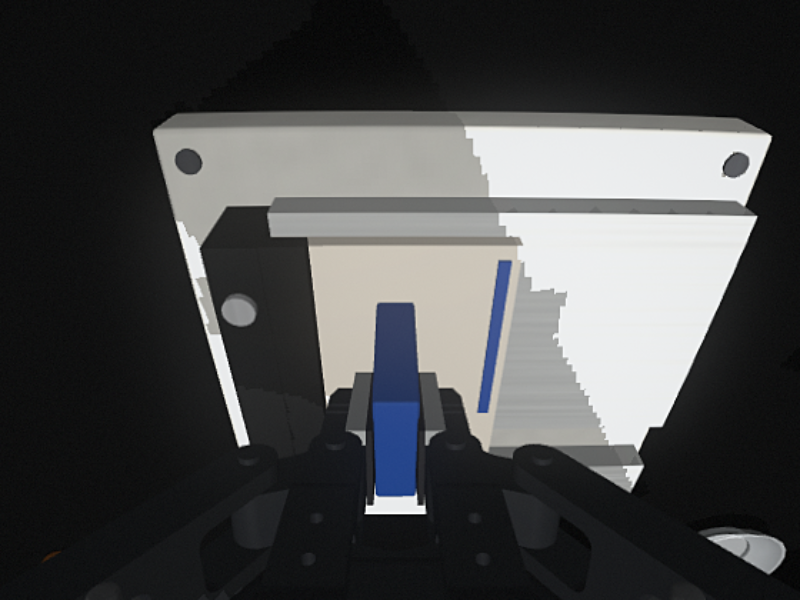

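The plate edge is under the bar and contact is felt at y ≈ -23.8 mm. I give one gentle press to confirm it, then release and back off.

Run:
```python
from h import *
b=np.array([.5215,-.2372,81.01]); o=tool_rpy(b[2],18).tolist()
z=robot.current_tool_pos()[2]; a=A(b[2])
def by():
    d=np.array(robot.current_tool_pos())-[b[0],b[1],0]; return -np.sin(a)*d[0]+np.cos(a)*d[1]
h=robot.line_to(planar(b,[-.03,-.030,z])[0].tolist(),o,velocity=.008,f_stop=8)
y1=by();f=robot.current_contact_force(); robot.pause(.1);print(h,y1,by(),f,robot.current_contact_force())
fingers.gripper_to(.3)
q=np.array(robot.current_tool_pos());zz=R.from_euler("xyz",o,degrees=True).apply([0,0,1])
robot.line_to((q-.06*zz).tolist(),o,velocity=.06); robot.line_to((q-.12*zz).tolist(),o,velocity=.15);robot.pause(.2)
tool=(robot.current_tool_pos(),robot.current_eef_rot())
im=vision.grab_frame("wrist")[:,:,::-1].copy()
L=[(x,y-.022,zc+.032) for x,y,zc in ((-.05,-.006,.05),(-.05,.006,.05),(-.01,-.006,.05),(-.01,.006,.05),(-.07,.038,.006),(.07,.038,.006))]
L+=[(-.075,-.047,.0475),(-.1,.095,.02),(-.1,-.095,.02)]
for u in project("wrist",planar(b,L),tool): cv2.circle(im,tuple(int(v) for v in np.round(u)),1,(0,0,255),-1)
cv2.imwrite("pics/w7.png",cv2.resize(im,(800,600)));print(robot.current_time_s())
```

```text
True -0.023028477584023512 -0.023058457461366248 [-1.28078078 -0.21618199  3.68310644] [-1.33570268  0.42162193  3.94909358]
23.1583
```

View pics/w7.png

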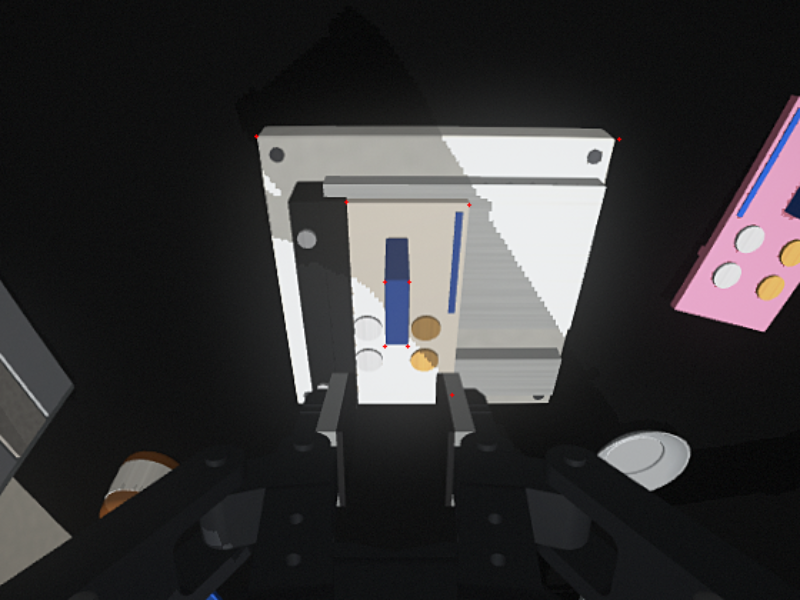

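The released carrier sits within ~1 px of its home projection. The press force had relaxed, so I retake it and verify contact in 0.5 mm steps.

Run:
```python
from h import *
b=np.array([.5215,-.2372,81.01]); o=tool_rpy(b[2],18).tolist(); a=A(b[2])
by=lambda:float(np.array([-np.sin(a),np.cos(a),0])@(np.array(robot.current_tool_pos())-[b[0],b[1],0]))
zz=R.from_euler("xyz",o,degrees=True).apply([0,0,1])
g=planar(b,[-.03,-.0225,.0713])[0]
robot.line_to((g-.05*zz).tolist(),o,velocity=.12); robot.line_to(g.tolist(),o,velocity=.05,f_stop=8)
fingers.gripper_to(0.,30); robot.pause(.1)
f0=np.array(robot.current_contact_force()); print(by(),robot.current_tool_pos()[2])
y0=by()
for k in range(1,11):
    y=y0-.0005*k
    robot.line_to(planar(b,[-.03,y,.0713])[0].tolist(),o,velocity=.01); robot.pause(.1)
    f=np.array(robot.current_contact_force())-f0; fy=f@[-np.sin(a),np.cos(a),0]
    print(round(y*1e3,2),round(by()*1e3,2),np.round(f,1),round(fy,1))
    if fy>9: break
fingers.gripper_to(.3); robot.pause(.1)
q=np.array(robot.current_tool_pos())
robot.line_to((q-.06*zz).tolist(),o,velocity=.08); robot.line_to((q-.14*zz).tolist(),o,velocity=.2);robot.pause(.2)
im=vision.grab_frame("wrist")[:,:,::-1]
cv2.imwrite("pics/w8.png",cv2.resize(im,(800,600)));print(robot.current_time_s())
```

```text
-0.022747514540087298 0.07178855342387182
-23.25 -22.79 [-2.6 -0.2  3.6] 2.6
-23.75 -22.79 [-3.8  0.2  3.4] 3.8
-24.25 -22.83 [-5.   1.5  4.8] 5.2
-24.75 -22.85 [-4.6  0.7  4.3] 4.7
-25.25 -23.68 [-5.2  0.8  3.9] 5.3
-25.75 -23.73 [-6.1  1.9  4.7] 6.3
-26.25 -23.86 [-5.8  1.7  5.5] 5.9
-26.75 -23.91 [-7.1  1.5  7.3] 7.3
-27.25 -23.95 [-7.5  2.1  6.7] 7.8
-27.75 -24.02 [-9.   2.8  6.8] 9.4
30.9833
```

View pics/w8.png

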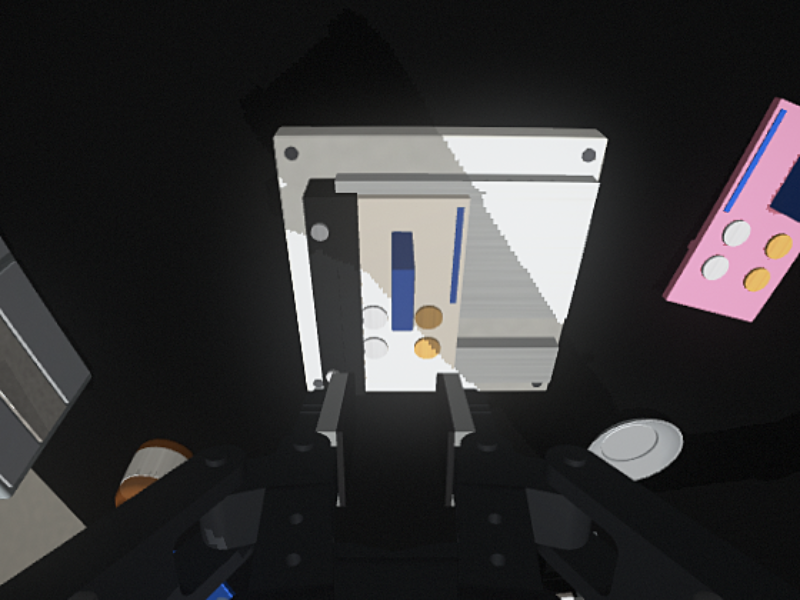

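Run:
```python
from station import workorder
print(workorder.close_job())
```

```text
the job is handed in; nothing more can be done
None
```

I took the blue carrier off the rack, laid it on the base, slid it under the bar until it met firm resistance, released it, and handed the job in at about 31 s; the hand-in returned no verdict.

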